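# Pack a cast sugar block under the cantilever tray of a sample case

## Robot

A 6-joint arm with a two-finger parallel gripper is mounted at the origin on the work surface. World frame = base frame: x ahead of the robot, y to its left, z up, the work surface at z = 0. Lengths are in m, angles in rad, forces in N, time in s.
With the tool pointing down it reaches from about 0.375 to 0.9 m from the base axis. Payload 3.1 kg.
Tool frame: the origin (TCP) lies at the centre of the arm's flange, where the gripper is bolted on; the fingertips stand 182 mm ahead of it and the grasp point (between the pads) lies 164 mm ahead of it; z points along the fingers, x is the direction in which the jaws open and shut, and the axes are right-handed (so a half turn about z gives the same grasp; the last joint's range is limited). The gripper opens to 87 mm and grips with 3 to 60 N. Pads are 19 mm wide; open, the fingers measure 117 mm over their backs; the gripper's body (75 mm by 190 mm) begins 51 mm behind the grasp point.
Start: joints at [-1.353, 0.527, 1.433, -0, 1.181, -0.178], TCP at [0.242, -0.576, 0.405] pointing down, gripper open.
Joint ranges: [-3.08, 3.08], [-0.75, 2.2], [0.22, 2.44], [-1.43, 4.57], [0, 2.65], [-2.85, 2.85]. Speed limits (rad/s): [2.79, 2.79, 3.14, 3.14, 3.14, 3.14].

## Interface

Orientations are given as a unit quaternion [x, y, z, w].
In Python, from rig import status, eyes, robot gives the robot as it stands. The module is installed in compiled form; this text tells all that it offers.
- The arm moves only by the tool step_arm, never from a script. Its argument "steps" is a list of rows, each a list of 7 numbers: the closure, from -1 (fully open) to 1 (shut), so that 0 is half open, then the shift along the tool's x, y, z each as a share of 0.025 m, from -1 to 1, then the turn, a rotation vector about the tool's x, y, z each as a share of 8 degrees, from -1 to 1. In form: [[jaw, dx, dy, dz, rx, ry, rz], ...]. A call has exactly 10 rows; each row shifts and turns the commanded pose from where the row before left it, along the tool's axes as they then stand; what a row does not reach is not made up. A row lasts 1/10 s, in which the tool goes at most 50 mm and 8.59 degrees, less where a joint would pass 70% of its speed; a pose out of reach is approached as far as the arm can. A call with a number of a shift or a turn outside -1 to 1 is refused whole. A call with a gripper value outside its range is refused whole. The fingers move at their own pace and stop on an object; "squeeze" is the grip in N (left out, the last holds). Time passes only in rows, so rows that do not move let the fingers close, or fill a call up. It gives the time, the measured TCP pose, the force and the opening at its end, in the units of the state.
- status.get_obs(): the state, without advancing time (a new reading comes with each control period).
- eyes.camera(name): name is "scene" or "top" or "wrist"; returns (picture, depth): 384x512x3 uint8, red, green, blue; 384x512 float32, m along the optical axis (not along the pixel's ray), 0 where there is no reading.
- eyes.camera_info(name): a dict with "K" (3x3 intrinsics, pixels), "R" (3x3) and "t" (3): a world point X has camera coordinates R X + t. Camera axes: x right, y down, z forward; pixel columns grow to the right and rows downward; lengths in m; the calibration is good to about 2 mm. A picture is of the moment at which its call begins: read the wrist's pose just before it. camera_info takes no time and is no camera call; for the wrist camera it gives the pose at the moment of the call.
- robot.hand_in(): hands the job in, once; it reports no verdict.
The state is a dict: "time": time; "q": joint angles; "joint_velocities": joint speeds; "joint_torque": joint torques, N m; "position": TCP position; "tool_rot": TCP orientation; "ft_force": force on the tool from outside, world axes, zero at the start; "moment": the same for the moment, N m; "grip_width": finger opening in m.
Only numpy, scipy, OpenCV 4.12 (cv2) and the standard library are available. Lean on these libraries where they do the work, as an engineer would, in place of code of your own. Each camera call takes 0.05 s, during which the arm holds its last target.

## Task

Gently swing the sample case's top tray up and over to its rear stop, take the oblong sugar block out of its mould and lay it flat, same face up as in the mould, on the floor of the compartment underneath, in the free space beside the tin, setting it down rather than dropping it. Then gently lower the tray until it is fully home; never let the tray fall or slam either way. Leave the tin, the round sugar disc and the bottle where they are, and keep the spoon in the tray.

Things in the scene. Friction and masses are not known exactly. Their poses are not given: they have to be found in the camera images.
- case: Aluminium open-topped case fixed to the bench, 170 (its x) x 260 (its y) x 62 mm high, walls and floor 4 mm: the compartment is 162 x 252 mm inside, its floor 4 mm above the origin. Origin: centre of the underside. Its +x points to the rear, the way the tray swings open; a black grip strip is on the front (-x) face. The shut tray covers the compartment.
- tray_link (a joint): Angle q of the tray's 110 mm swing arms at both ends of the case (rad): 0 = shut, home on the rim; 2.27 = open at the rear stop. No latch, almost no friction: the 0.45 kg tray rests by itself at either stop but falls if let go between. Any tray point shifts from its shut place by x = 110*(cos 0.349 - cos(0.349+q)), z = 110*(sin(0.349+q) - sin 0.349) mm in the case's axes.
- tray_handle (a point): Centre of the tray's fixed handle bar: black bar 110 mm long along the case's y, 10 mm wide (case x), 14 mm high, on two posts at its ends, upright over the tray's middle. The bar centre is 62 mm above the tray's underside (shut: 125 mm above the case's underside, at the case's x = y = 0), 28 mm above the tray's rim. Axes parallel to the case's.
- tray_in (a point): Centre of the inner floor of the aluminium tray, 158 (case x) x 260 (case y) x 34 mm high, walls and floor 3 mm. The tray always stays level. Shut, its underside is 63 mm above the case's underside; it rises 72 mm at the top of the swing (q = 1.22) and rests open 199 mm to the rear, 17 mm higher, clear of the compartment. Axes parallel to the case's.
- block: Oblong hard cast sugar block, brown, 84 (its x) x 34 (its y) x 26 mm (its z), about 0.11 kg, loose. Origin: centre of its underside; z up. It starts lying in the mould's cavity, its lower 11 mm inside and its upper 15 mm standing proud of the mould's top.
- mould_bar: Base half of the oblong mould, open on top: aluminium plate 125 (its x) x 75 (its y) x 22 mm, fixed, with a cavity 88 x 38 mm and 11 mm deep in its middle. Origin: centre of the underside.
- mould_round: Base half of the round mould: aluminium plate 95 x 95 x 22 mm, fixed, with a round cavity 60 mm across and 11 mm deep. Origin: centre of the underside. The two moulds may stand in either place.
- disc: Round hard cast sugar disc, brown, 56 mm across, 26 mm high, lying in the round mould, 15 mm proud; loose, not to be disturbed. Origin: centre of its underside.
- tin: Round steel sample tin with lid, 54 mm across, 44 mm high, standing loose on the compartment floor, hidden by the tray until that is raised; it may stand anywhere along the compartment's length, not to be shifted. Origin: centre of its underside.
- bottle: Amber bottle with white cap, 52 mm across, 190 mm high, standing loose between the moulds and the case, not to be disturbed. Origin: centre of its underside.
- spoon_grip (a point): Handle of a steel spoon about 160 mm long, lying loose in the rear half of the tray; it must ride along in the tray.
There are look-alikes about, which are no part of the job. Leave any green or red look-alike of the block alone. Leave any green or red look-alike of the part that bears spoon_grip alone.

How it is judged:
By the outcome, as a careful person would: the job done as asked, in the order asked, and still so for the second after the job is handed in, with the robot touching nothing.
It also fails if it takes over 72 s, if anything falls off the work surface, if the arm or the gripper's body presses on something with over 40 N, if the wrist force passes 120 N, or if a joint passes its speed limit or range.

## Working session

There is one attempt and no reset: what is moved stays moved. The work goes in short steps, Python scripts to look and compute and a tool call to move; the robot and the scene stay as the last step left them, time stands still between calls to the robot, and variables do not carry over. Pictures are saved under pics/ and viewed, and the job is handed in when it is done.

Besides the shell and the picture viewer there is one more tool, called after "Request:" as name([rows], argument=value, ...), one row to a line, values as JSON. step_arm: Moves the arm, as the interface text tells. Its arguments: {"type":"object","properties":{"steps":{"type":"array"},"squeeze":{"type":"number"}},"required":["steps"]}

```bash
mkdir -p pics
cat > h.py <<'E'
import numpy as np, cv2
from rig import status, eyes, robot
def snap(n,tag):
    im,d=eyes.camera(n); ci=eyes.camera_info(n)
    cv2.imwrite(f'pics/{tag}.png',im[:,:,::-1]); np.savez(f'pics/{tag}.npz',im=im,d=d,**{k:np.array(ci[k]) for k in('K','R','t')})
def load(tag):
    z=np.load(f'pics/{tag}.npz'); K,R,t,d=z['K'],z['R'],z['t'],z['d']
    v,u=np.mgrid[:384,:512]
    c=np.stack([(u-K[0,2])/K[0,0]*d,(v-K[1,2])/K[1,1]*d,d],-1)
    return z['im'],d,(c-t.reshape(3))@R
E
python3 - <<'E'
from h import *
snap('scene','s0');snap('top','t0')
o=status.get_obs()
for k in o: print(k,np.round(o[k],4))
for n in('scene','top'):
    ci=eyes.camera_info(n);print(n,ci)
E
```

```text
time 0.1
q [-1.3525  0.5284  1.4338 -0.      1.1814 -0.1785]
joint_velocities [-0.0002 -0.0013 -0.0036 -0.0019 -0.0016  0.0019]
joint_torque [ 1.00000e-04 -4.40986e+01 -1.77149e+01  6.34000e-02  5.34000e-02
 -0.00000e+00]
position [ 0.2415 -0.5761  0.4038]
tool_rot [ 8.326e-01 -5.539e-01 -7.000e-04 -7.000e-04]
ft_force [0.5818 1.1007 0.1214]
moment [-0.0304 -0.0313 -0.0554]
grip_width 0.0872
scene {'K': array([[419.89975511,   0.        , 257.98396374],
       [  0.        , 419.89975511, 186.72871708],
       [  0.        ,   0.        ,   1.        ]]), 'R': array([[ 0.04074962,  0.99892254,  0.02220883],
       [ 0.60756229, -0.00712647, -0.79424006],
       [-0.79322603,  0.04585823, -0.60719807]]), 't': array([-0.00980575, -0.28067588,  1.58890836])}
top {'K': array([[365.97898037,   0.        , 255.62485141],
       [  0.        , 365.97898037, 191.1909801 ],
       [  0.        ,   0.        ,   1.        ]]), 'R': array([[-0.01249842, -0.9999078 , -0.00530826],
       [-0.99857722,  0.01275666, -0.0517765 ],
       [ 0.05183944,  0.00465358, -0.99864459]]), 't': array([-0.00659614,  0.60151744,  0.93146999])}
```

View pics/s0.png

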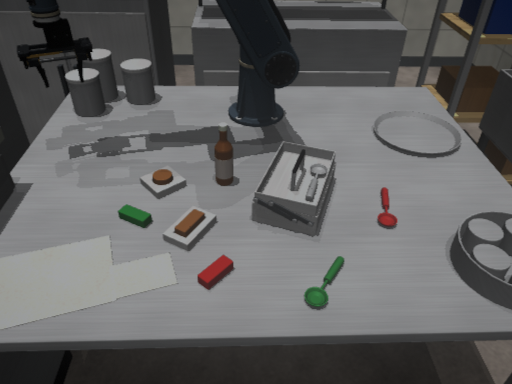

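View pics/t0.png

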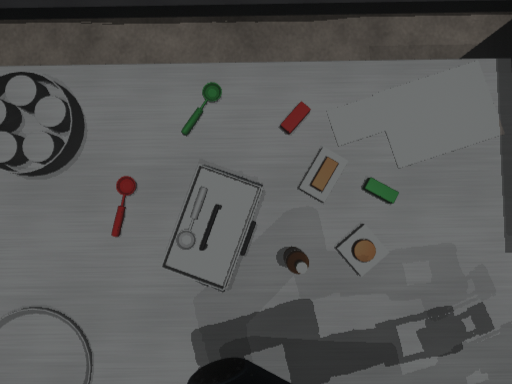

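Both views show the case at top-view (213,228) with its grip strip at (248,238), so the rear is to the left (+y). The brown block is at (323,174), the disc at (364,251) and the bottle at (297,260). Next I'll measure them.

Run:
```python
from h import *
im,d,P=load('t0')
hsv=cv2.cvtColor(im,cv2.COLOR_RGB2HSV)
def rect(m,name):
    p=P[m]; r=cv2.minAreaRect(p[:,:2].astype(np.float32))
    print(name,m.sum(),'c',np.round(r[0],4),'sz',np.round(r[1],4),'ang',round(r[2],1),'z',np.round(np.percentile(p[:,2],[5,50,95]),4))
    bp=cv2.boxPoints(r);print(np.round(bp,3).tolist())
def win(u0,u1,v0,v1):
    m=np.zeros(d.shape,bool);m[v0:v1,u0:u1]=1;return m&(d>0)
Z=P[...,2]
br=(hsv[...,0]<18)&(hsv[...,1]>90)
rect(win(300,345,150,200)&br&(Z>.028),'block')
rect(win(295,350,140,207)&(Z>.016)&(Z<.027),'mouldbar')
rect(win(350,380,235,268)&br&(Z>.028),'disc')
rect(win(330,390,215,280)&(Z>.016)&(Z<.027),'mouldround')
rect(win(280,315,240,280)&(Z>.03),'bottle')
rect(win(155,270,155,300)&(Z>.085)&(Z<.105),'trayrim')
rect(win(155,270,155,300)&(Z>.115),'handle')
rect(win(155,270,155,300)&(Z>.05)&(Z<.105),'case')
rect(win(238,262,215,260)&(Z>.02)&(im.max(-1)<40),'strip')
for (u,v) in [(323,174),(210,227),(220,200),(187,240)]: print(u,v,np.round(P[v,u],4))
big=cv2.resize(im[140:310,150:400],None,fx=3.2,fy=3.2,interpolation=cv2.INTER_CUBIC)
cv2.imwrite('pics/t0z.png',cv2.convertScaleAbs(big[:,:,::-1],alpha=1.5))
```

```text
block 427 c [ 0.6436 -0.189 ] sz [0.0329 0.0846] ang 58.7 z [0.0342 0.0368 0.0396]
[[0.5989999771118164, -0.1809999942779541], [0.6710000038146973, -0.22499999403953552], [0.6880000233650208, -0.19699999690055847], [0.6159999966621399, -0.15299999713897705]]
mouldbar 942 c [ 0.6426 -0.1891] sz [0.0755 0.1256] ang 58.9 z [0.0187 0.0218 0.0246]
[[0.5690000057220459, -0.1889999955892563], [0.6769999861717224, -0.2540000081062317], [0.7160000205039978, -0.1889999955892563], [0.6079999804496765, -0.12399999797344208]]
disc 370 c [ 0.4483 -0.2844] sz [0.0523 0.0529] ang 58.0 z [0.0339 0.0365 0.0394]
[[0.41200000047683716, -0.2930000126361847], [0.4569999873638153, -0.32100000977516174], [0.48500001430511475, -0.2759999930858612], [0.4399999976158142, -0.24799999594688416]]
mouldround 1008 c [ 0.4472 -0.285 ] sz [0.0966 0.0952] ang 39.7 z [0.0185 0.0217 0.0244]
[[0.3799999952316284, -0.27900001406669617], [0.4410000145435333, -0.3529999852180481], [0.5149999856948853, -0.29100000858306885], [0.45399999618530273, -0.21799999475479126]]
bottle 502 c [ 0.4341 -0.1061] sz [0.0463 0.051 ] ang 34
[... 660 characters left out ...]
000160932541], [0.4659999907016754, 0.11599999666213989]]
case 7512 c [0.5136 0.0901] sz [0.1644 0.2782] ang 69.4 z [0.063  0.0664 0.0956]
[[0.3540000021457672, 0.06199999898672104], [0.6150000095367432, -0.035999998450279236], [0.6729999780654907, 0.11800000071525574], [0.41200000047683716, 0.2160000056028366]]
strip 145 c [0.484  0.0066] sz [0.0108 0.0868] ang 69.5 z [0.0427 0.0454 0.0481]
[[0.4410000145435333, 0.017000000923871994], [0.5230000019073486, -0.014000000432133675], [0.5270000100135803, -0.004000000189989805], [0.4449999928474426, 0.027000000700354576]]
323 174 [ 0.6416 -0.1853  0.0377]
210 227 [0.5156 0.0895 0.131 ]
220 200 [0.5782 0.0729 0.0677]
187 240 [0.4823 0.1533 0.0707]
```

View pics/t0z.png

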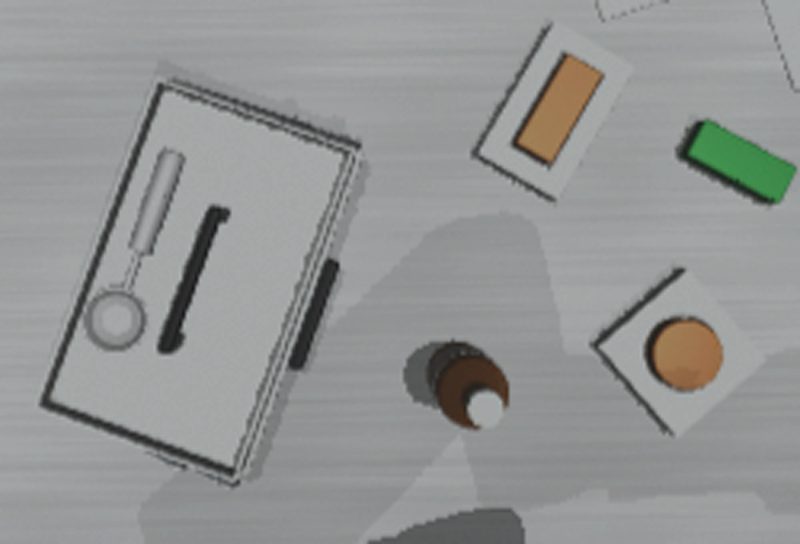

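Request:
step_arm([
  [-1,0,0,-1,0,0,-1],
  [-1,0,0,0,0,0,-1],
  [-1,0,0,0,0,0,-1],
  [-1,0,0,0,0,0,-1],
  [-1,0,0,0,0,0,-1],
  [-1,0,0,0,0,0,-1],
  [-1,0,0,0,0,0,-1],
  [-1,0,0,0,0,0,-1],
  [-1,0,0,0,0,0,-1],
  [-1,0,0,0,0,0,-1],
], squeeze=25)

```text
time: 1.1
position: [0.2415, -0.5762, 0.4291]
tool_rot: [0.994, 0.114, -0.0, -0.001]
ft_force: [0.6, -0.3, 0.1]
grip_width: 0.087
```

Request:
step_arm([
  [-1,0,0,0,0,0,-1],
  [-1,0,0,0,0,0,-1],
  [-1,0,0,0,0,0,-1],
  [-1,0,0,0,0,0,-1],
  [-1,0,0,0,0,0,-1],
  [-1,0,0,0,0,0,-1],
  [-1,0,0,0,0,0,-1],
  [-1,0,0,0,0,0,0],
  [-1,0,0,0,0,0,0],
  [-1,0,0,0,0,0,0],
])

```text
time: 2.1
position: [0.2415, -0.5764, 0.4295]
tool_rot: [0.826, 0.564, 0.0, -0.0]
ft_force: [0.2, -0.5, -0.3]
grip_width: 0.0871
```

```bash
cat >> h.py <<'E'
from scipy.spatial.transform import Rotation as Ro
C=np.array([.515,.0925,0]); A=np.deg2rad(69.4)
X=np.array([np.cos(A),np.sin(A),0]);Y=np.array([-np.sin(A),np.cos(A),0])
def to(p,yaw):
    o=status.get_obs(); R=Ro.from_quat(o['tool_rot']); M=R.as_matrix()
    e=M.T@(np.array(p)-o['position'])
    T=Ro.from_matrix(np.array([[np.cos(yaw),np.sin(yaw),0],[np.sin(yaw),-np.cos(yaw),0],[0,0,-1]]))
    rv=np.rad2deg((R.inv()*T).as_rotvec())
    print('t',o['time'],'pos',np.round(o['position'],4),'F',np.round(o['ft_force'],1),'w',round(float(o['grip_width']),4),'q6',np.round(o['q'],2))
    print('shift units(25mm)',np.round(e/.025,2),'turn units(8deg)',np.round(rv/8,2))
def hand(q): # tcp position for handle at joint q
    return C+X*.11*(np.cos(.349)-np.cos(.349+q))+np.array([0,0,.125+.164+.11*(np.sin(.349+q)-np.sin(.349))])
E
python3 -c "
from h import *
to(hand(0)+[0,0,.12],A)"
```

```text
t 2.1 pos [ 0.2415 -0.5764  0.4295] F [ 0.2 -0.5 -0.3] w 0.0871 q6 [-1.35  0.5   1.4   0.    1.24 -2.55]
shift units(25mm) [28.9   0.43  0.83] turn units(8deg) [-0.  -0.  -0.1]
```

Request:
step_arm([
  [-1,1,0,0,0,0,-0.1],
  [-1,1,0,0,0,0,0],
  [-1,1,0,0,0,0,0],
  [-1,1,0,0,0,0,0],
  [-1,1,0,0,0,0,0],
  [-1,1,0,0,0,0,0],
  [-1,1,0,0,0,0,0],
  [-1,1,0,0,0,0,0],
  [-1,1,0,0,0,0,0],
  [-1,1,0,0,0,0,0],
])

```text
time: 3.1
position: [0.3296, -0.3413, 0.4299]
tool_rot: [0.822, 0.57, 0.0, 0.0]
ft_force: [0.4, -0.5, -0.2]
grip_width: 0.0868
```

Request:
step_arm([
  [-1,1,0,0,0,0,0],
  [-1,1,0,0,0,0,0],
  [-1,1,0,0,0,0,0],
  [-1,1,0,0,0,0,0],
  [-1,1,0,0,0,0,0],
  [-1,1,0,0,0,0,0],
  [-1,1,0,0,0,0,0],
  [-1,1,0,0,0,0,0],
  [-1,1,0,0,0,0,0],
  [-1,1,0,0,0,0,0],
])

```text
time: 4.1
position: [0.4169, -0.1071, 0.43]
tool_rot: [0.822, 0.57, 0.0, 0.0]
ft_force: [-0.2, 0.1, -0.8]
grip_width: 0.087
```

Request:
step_arm([
  [-1,1,0,0,0,0,0],
  [-1,1,0,0,0,0,0],
  [-1,1,0,0,0,0,0],
  [-1,1,0.2,0,0,0,0],
  [-1,1,0.2,0,0,0,0],
  [-1,1,0,0.4,0,0,0],
  [-1,1,0,0.4,0,0,0],
  [-1,1,0,0,0,0,0],
  [-1,0.9,0,0,0,0,0],
  [-1,0,0,0,0,0,0],
])

```text
time: 5.1
position: [0.5046, 0.0988, 0.4098]
tool_rot: [0.821, 0.571, 0.001, 0.0]
ft_force: [-0.1, -0.3, -0.8]
grip_width: 0.0869
```

```bash
python3 -c "
from h import *
to(hand(0),A)
snap('wrist','w1')"
```

```text
t 5.1 pos [0.5046 0.0988 0.4098] F [-0.1 -0.3 -0.8] w 0.0869 q6 [-0.02  0.37  1.7   0.    1.07 -1.24]
shift units(25mm) [-0.1   0.47  4.83] turn units(8deg) [ 0.01 -0.01  0.03]
```

View pics/w1.png

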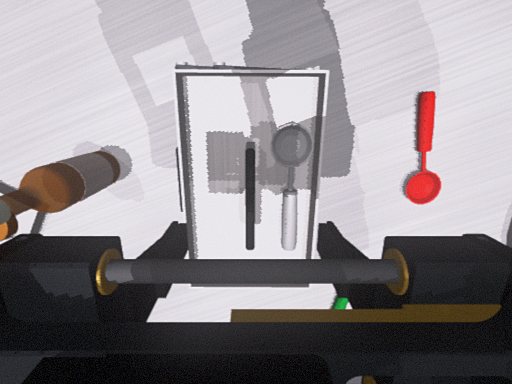

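The wrist view shows the handle upright at (250,195) and parallel to the jaws' plane, with the spoon to its right at (290,190). I'll cross-check the handle with depth.

```bash
python3 -c "
from h import *
im,d,P=load('w1')
m=np.zeros(d.shape,bool);m[130:255,235:265]=1
m&=(d>0)&(P[...,2]>.118)&(P[...,2]<.145)
p=P[m];r=cv2.minAreaRect(p[:,:2].astype(np.float32));print(m.sum(),r,np.percentile(p[:,2],[5,50,95]))
"
```

```text
974 ((0.5131105780601501, 0.09141124784946442), (0.009416342712938786, 0.10871454328298569), 69.26776123046875) [0.12904228 0.13108757 0.13245893]
```

Request:
step_arm([
  [-0.3,-0.1,0.4,0.5,0,0,0],
  [-0.3,0,0,1,0,0,0],
  [-0.3,0,0,1,0,0,0],
  [-0.3,0,0,1,0,0,0],
  [-0.3,0,0,0.8,0,0,0],
  [-0.3,0,0,0.5,0,0,0],
  [-0.3,0,0,0,0,0,0],
  [-0.3,0,0,0,0,0,0],
  [-0.3,0,0,0,0,0,0],
  [-0.3,0,0,0,0,0,0],
])

```text
time: 6.15
position: [0.5127, 0.091, 0.2907]
tool_rot: [0.821, 0.57, 0.001, 0.001]
ft_force: [-0.8, -0.3, 0.8]
grip_width: 0.0566
```

```bash
python3 -c "
from h import *
to(hand(0),A)"
```

```text
t 6.15 pos [0.5127 0.091  0.2907] F [-0.8 -0.3  0.8] w 0.0566 q6 [-0.04  0.56  1.8  -0.    0.78 -1.25]
shift units(25mm) [0.09 0.06 0.07] turn units(8deg) [ 0.02 -0.    0.02]
```

Request:
step_arm([
  [1,0.08,0,0.05,0,0,0],
  [1,0,0,0,0,0,0],
  [1,0,0,0,0,0,0],
  [1,0,0,0,0,0,0],
  [1,0,0,0,0,0,0],
  [1,0,0,0,0,0,0],
  [1,0,0,0,0,0,0],
  [1,0,0,0,0,0,0],
  [1,0,0,0,0,0,0],
  [1,0,0,0,0,0,0],
])

```text
time: 7.15
position: [0.5132, 0.0932, 0.2885]
tool_rot: [0.822, 0.57, 0.0, -0.0]
ft_force: [0.1, 3.7, -0.1]
grip_width: 0.0098
```

```bash
python3 -c "
from h import *
to(hand(0),A)
s=np.arange(41)/40
u=10*s**3-15*s**4+6*s**5
u=.6*u+.4*(3*s*s-2*s**3)
q=2.27*u
x=110*(np.cos(.349)-np.cos(.349+q))/25; z=-110*(np.sin(.349+q)-np.sin(.349))/25
rx=np.diff(np.round(x,2));rz=np.diff(np.round(z,2))
for i in range(40): print([1,round(rx[i],2),0,round(rz[i],2),0,0,0],end=',\n' if i%10==9 else ',')
"
```

```text
t 7.15 pos [0.5132 0.0932 0.2885] F [ 0.1  3.7 -0.1] w 0.0098 q6 [-0.03  0.57  1.8   0.    0.78 -1.25]
shift units(25mm) [-0.    0.08 -0.02] turn units(8deg) [ 0.   -0.01  0.01]
[1, np.float64(0.0), 0, np.float64(-0.01), 0, 0, 0],[1, np.float64(0.01), 0, np.float64(-0.02), 0, 0, 0],[1, np.float64(0.02), 0, np.float64(-0.05), 0, 0, 0],[1, np.float64(0.03), 0, np.float64(-0.07), 0, 0, 0],[1, np.float64(0.04), 0, np.float64(-0.1), 0, 0, 0],[1, np.float64(0.05), 0, np.float64(-0.12), 0, 0, 0],[1, np.float64(0.08), 0, np.float64(-0.15), 0, 0, 0],[1, np.float64(0.09), 0, np.float64(-0.17), 0, 0, 0],[1, np.float64(0.12), 0, np.float64(-0.19), 0, 0, 0],[1, np.float64(0.14), 0, np.float64(-0.21), 0, 0, 0],
[1, np.float64(0.18), 0, np.float64(-0.23), 0, 0, 0],[1, np.float64(0.21), 0, np.float64(-0.23), 0, 0, 0],[1, np.float64(0.24), 0, np.float64(-0.23), 0, 0, 0],[1, np.float64(0.28), 0, np.float64(-0.23), 0, 0, 0],[1, np.float64(0.31), 0, np.float64(-0.21), 0, 0, 0],[1, np.float64(0.34), 0, np.float64(-0.2), 0, 0, 0],[1, np.float64(0.38), 0, np.float64(-0.17), 0, 0, 0],[1, np.float64(0.39), 0
[... 475 characters left out ...]
float64(0.17), 0, 0, 0],[1, np.float64(0.28), 0, np.float64(0.19), 0, 0, 0],[1, np.float64(0.24), 0, np.float64(0.19), 0, 0, 0],[1, np.float64(0.21), 0, np.float64(0.19), 0, 0, 0],
[1, np.float64(0.18), 0, np.float64(0.18), 0, 0, 0],[1, np.float64(0.15), 0, np.float64(0.17), 0, 0, 0],[1, np.float64(0.12), 0, np.float64(0.16), 0, 0, 0],[1, np.float64(0.1), 0, np.float64(0.13), 0, 0, 0],[1, np.float64(0.08), 0, np.float64(0.11), 0, 0, 0],[1, np.float64(0.05), 0, np.float64(0.09), 0, 0, 0],[1, np.float64(0.04), 0, np.float64(0.06), 0, 0, 0],[1, np.float64(0.03), 0, np.float64(0.05), 0, 0, 0],[1, np.float64(0.01), 0, np.float64(0.02), 0, 0, 0],[1, np.float64(0.01), 0, np.float64(0.01), 0, 0, 0],
```

Request:
step_arm([
  [1,0,0,-0.01,0,0,0],
  [1,0.01,0,-0.02,0,0,0],
  [1,0.02,0,-0.05,0,0,0],
  [1,0.03,0,-0.07,0,0,0],
  [1,0.04,0,-0.1,0,0,0],
  [1,0.05,0,-0.12,0,0,0],
  [1,0.08,0,-0.15,0,0,0],
  [1,0.09,0,-0.17,0,0,0],
  [1,0.12,0,-0.19,0,0,0],
  [1,0.14,0,-0.21,0,0,0],
])

```text
time: 8.15
position: [0.5182, 0.1067, 0.3156]
tool_rot: [0.822, 0.57, 0.0, -0.0]
ft_force: [4.1, 5.1, -11.3]
grip_width: 0.0091
```

Request:
step_arm([
  [1,0.18,0,-0.23,0,0,0],
  [1,0.21,0,-0.23,0,0,0],
  [1,0.24,0,-0.23,0,0,0],
  [1,0.28,0,-0.23,0,0,0],
  [1,0.31,0,-0.21,0,0,0],
  [1,0.34,0,-0.2,0,0,0],
  [1,0.38,0,-0.17,0,0,0],
  [1,0.39,0,-0.13,0,0,0],
  [1,0.42,0,-0.1,0,0,0],
  [1,0.42,0,-0.06,0,0,0],
])

```text
time: 9.15
position: [0.5461, 0.1811, 0.3606]
tool_rot: [0.821, 0.57, -0.0, 0.001]
ft_force: [4.7, -2.1, -14.2]
grip_width: 0.0098
```

```bash
python3 -c "
from h import *
to(hand(1.135),A)"
```

```text
t 9.15 pos [0.5461 0.1811 0.3606] F [  4.7  -2.1 -14.2] w 0.0098 q6 [ 0.13  0.52  1.6  -0.    1.02 -1.09]
shift units(25mm) [-0.    0.08 -0.01] turn units(8deg) [0.   0.01 0.02]
```

Request:
step_arm([
  [1,0.43,0,-0.02,0,0,0],
  [1,0.43,0,0.03,0,0,0],
  [1,0.41,0,0.07,0,0,0],
  [1,0.4,0,0.1,0,0,0],
  [1,0.37,0,0.13,0,0,0],
  [1,0.35,0,0.16,0,0,0],
  [1,0.31,0,0.17,0,0,0],
  [1,0.28,0,0.19,0,0,0],
  [1,0.24,0,0.19,0,0,0],
  [1,0.21,0,0.19,0,0,0],
])

```text
time: 10.15
position: [0.5763, 0.2614, 0.3306]
tool_rot: [0.821, 0.57, 0.0, 0.001]
ft_force: [3.4, -4.5, -6.7]
grip_width: 0.0099
```

Request:
step_arm([
  [1,0.18,0,0.18,0,0,0],
  [1,0.15,0,0.17,0,0,0],
  [1,0.12,0,0.16,0,0,0],
  [1,0.1,0,0.13,0,0,0],
  [1,0.08,0,0.11,0,0,0],
  [1,0.05,0,0.09,0,0,0],
  [1,0.04,0,0.06,0,0,0],
  [1,0.03,0,0.05,0,0,0],
  [1,0.01,0,0.02,0,0,0],
  [1,0,0,0,0,0,0],
])

```text
time: 11.15
position: [0.5829, 0.2791, 0.3063]
tool_rot: [0.821, 0.57, 0.001, 0.0]
ft_force: [4.5, -2.4, -6.6]
grip_width: 0.0096
```

```bash
python3 -c "
from h import *
to(hand(2.27),A)"
```

```text
t 11.15 pos [0.5829 0.2791 0.3063] F [ 4.5 -2.4 -6.6] w 0.0096 q6 [ 0.27  0.67  1.46 -0.    1.01 -0.94]
shift units(25mm) [0.   0.08 0.  ] turn units(8deg) [ 0.01 -0.    0.02]
```

Request:
step_arm([
  [1,0.01,0,0.02,0,0,0],
  [1,0.01,0,0.02,0,0,0],
  [1,0.01,0,0.02,0,0,0],
  [1,0,0,0,0,0,0],
  [1,0,0,0,0,0,0],
  [1,0,0,0,0,0,0],
  [1,0,0,0,0,0,0],
  [1,0,0,0,0,0,0],
  [1,0,0,0,0,0,0],
  [1,0,0,0,0,0,0],
])

```text
time: 12.15
position: [0.583, 0.2794, 0.3059]
tool_rot: [0.821, 0.57, 0.0, 0.001]
ft_force: [3.2, -4.4, -1.0]
grip_width: 0.0097
```

```bash
python3 -c "
from h import *
to(hand(2.27),A)"
```

```text
t 12.15 pos [0.583  0.2794 0.3059] F [ 3.2 -4.4 -1. ] w 0.0097 q6 [ 0.27  0.67  1.46 -0.    1.01 -0.94]
shift units(25mm) [-0.01  0.08 -0.02] turn units(8deg) [ 0.01 -0.    0.02]
```

Request:
step_arm([
  [-0.3,0,0,0,0,0,0],
  [-0.3,0,0,0,0,0,0],
  [-0.3,0,0,0,0,0,0],
  [-0.3,0,0,0,0,0,0],
  [-0.3,0,0,-0.5,0,0,0],
  [-0.3,0,0,-1,0,0,0],
  [-0.3,0,0,-1,0,0,0],
  [-0.3,-0.5,0,-1,0,0,0],
  [-0.3,-1,0,-0.5,0,0,0],
  [-0.3,-1,0,0,0,0,0],
])

```text
time: 13.15
position: [0.5612, 0.221, 0.4081]
tool_rot: [0.821, 0.571, 0.003, 0.001]
ft_force: [-0.9, -0.9, -0.6]
grip_width: 0.0568
```

Request:
step_arm([
  [-0.3,-1,0.6,0,0,0,0.3],
  [-0.3,-1,0.6,0,0,0,0.3],
  [-0.3,-1,0.6,0,0,0,0.3],
  [-0.3,-1,0.6,0,0,0,0.3],
  [-0.3,-1,0.6,0,0,0,0],
  [-0.3,-1,0,0,0,0,0],
  [-0.3,-1,0,0,0,0,0],
  [-0.3,-1,0,0,0,0,0],
  [-0.3,-1,0,0,0,0,0],
  [-0.3,-1,0,0,0,0,0],
])

```text
time: 14.15
position: [0.5122, -0.0327, 0.4055]
tool_rot: [0.866, 0.5, 0.001, 0.0]
ft_force: [-0.2, -0.4, 0.1]
grip_width: 0.0563
```

```bash
python3 -c "
from h import *
B=np.deg2rad(58.7)
to([.6436,-.189,.30],B)
snap('top','t2');snap('scene','s2')"
```

```text
t 14.15 pos [ 0.5122 -0.0327  0.4055] F [-0.2 -0.4  0.1] w 0.0563 q6 [-0.28  0.38  1.71  0.    1.05 -1.33]
shift units(25mm) [-2.78  7.68  4.23] turn units(8deg) [ 0.01 -0.    0.15]
```

View pics/t2.png

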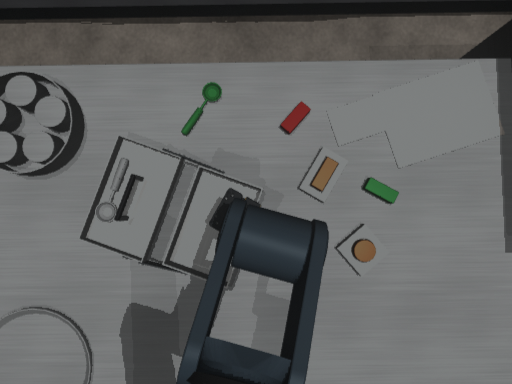

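View pics/s2.png

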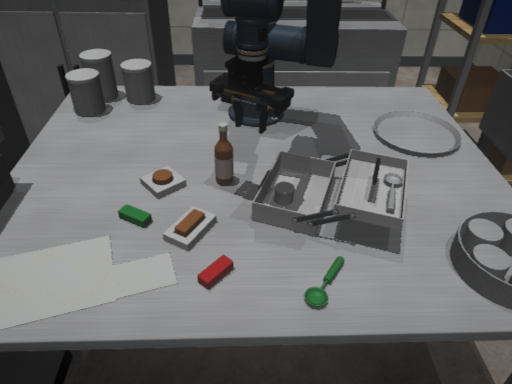

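The tray rests at the rear stop with the spoon still in it. The compartment is open and the tin is at scene (284,193). Now the block.

Request:
step_arm([
  [-0.3,-0.1,1,0,0,0,0.15],
  [-0.3,-0.3,1,0,0,0,0],
  [-0.3,-0.4,1,0,0,0,0],
  [-0.3,-0.4,1,0,0,0,0],
  [-0.3,-0.4,1,0,0,0,0],
  [-0.3,-0.4,1,0.5,0,0,0],
  [-0.3,-0.4,1,1,0,0,0],
  [-0.3,-0.4,0.7,1,0,0,0],
  [-0.3,0,0,1,0,0,0],
  [-0.3,0,0,0,0,0,0],
])

```text
time: 15.25
position: [0.6406, -0.1906, 0.3133]
tool_rot: [0.872, 0.49, -0.002, -0.004]
ft_force: [-0.5, 0.7, 0.2]
grip_width: 0.0564
```

```bash
python3 -c "
from h import *
B=np.deg2rad(58.7)
snap('top','t3');snap('wrist','w3')
to([.6436,-.189,.207],B)
im,d,P=load('t3')
p=(P-C);cx=p@X;cy=p@Y;z=P[...,2]
m=(abs(cx)<.078)&(abs(cy)<.123)&(d>0)
print('floor',np.percentile(z[m],[5,25,50]))
t=m&(z>.035)&(z<.065)
print(t.sum(),'tin world',P[t].mean(0))
r=cv2.minEnclosingCircle(np.stack([cx[t],cy[t]],1).astype(np.float32));print('tin case',r,np.median(cx[t]),np.median(cy[t]))
big=cv2.resize(im[130:290,70:340],None,fx=2.9,fy=2.9,interpolation=cv2.INTER_CUBIC)
cv2.imwrite('pics/t3z.png',cv2.convertScaleAbs(big[:,:,::-1],alpha=1.5))
im,d,P=load('w3')
hsv=cv2.cvtColor(im,cv2.COLOR_RGB2HSV)
m=(hsv[...,0]<18)&(hsv[...,1]>90)&(P[...,2]>.031)&(P[...,2]<.045)&(np.hypot(P[...,0]-.643,P[...,1]+.189)<.07)&(d>0)
print('block wrist',m.sum(),cv2.minAreaRect(P[m][:,:2].astype(np.float32)),np.median(P[m][:,2]))
"
```

```text
t 15.35 pos [ 0.6416 -0.1905  0.3172] F [ 0.2 -0.3  0.4] w 0.0566 q6 [-0.46  0.69  1.39  0.    1.07 -1.48]
shift units(25mm) [0.09 0.04 4.41] turn units(8deg) [-0.01 -0.    0.01]
floor [0.00174133 0.00398305 0.04832539]
366 tin world [0.52593033 0.05875153 0.04777469]
tin case ((-0.027578014880418777, -0.021864552050828934), 0.02690291777253151) -0.02774161550016223 -0.022067818432715592
block wrist 2512 ((0.6425125598907471, -0.18917420506477356), (0.032960936427116394, 0.08198344707489014), 58.7517204284668) 0.03829173060065003
```

View pics/t3z.png

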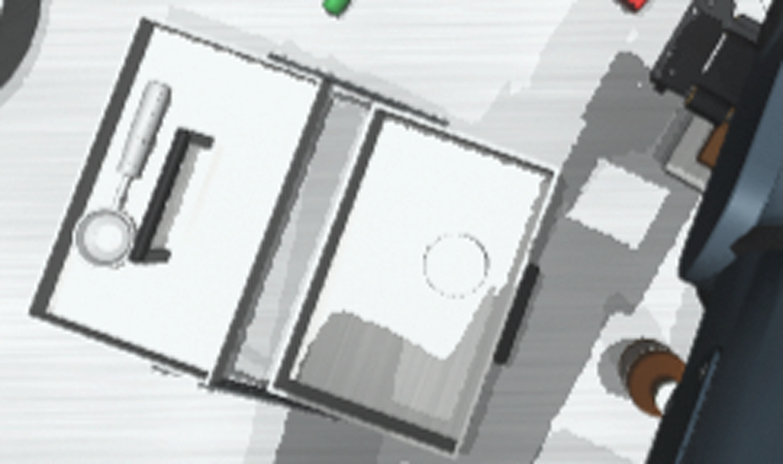

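View pics/w3.png

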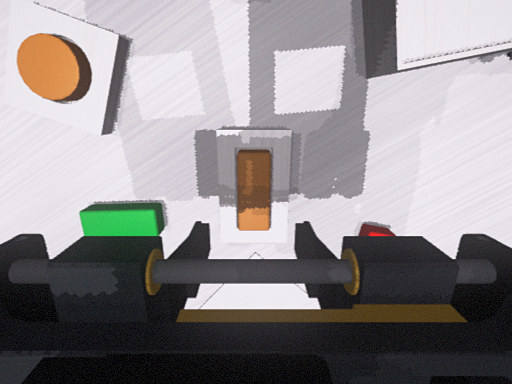

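Tin at case (-28,-22) mm, so the free space is on the +y side. The wrist view agrees with the top view on the block, which lies centred between the fingers at (254,190). Descending.

Request:
step_arm([
  [-0.3,0.08,0.03,0.5,0,0,0],
  [-0.3,0,0,1,0,0,0],
  [-0.3,0,0,1,0,0,0],
  [-0.3,0,0,1,0,0,0],
  [-0.3,0,0,0.5,0,0,0],
  [-0.3,0,0,0.3,0,0,0],
  [-0.3,0,0,0,0,0,0],
  [-0.3,0,0,0,0,0,0],
  [-0.3,0,0,0,0,0,0],
  [-0.3,0,0,0,0,0,0],
])

```text
time: 16.35
position: [0.6433, -0.1901, 0.2107]
tool_rot: [0.871, 0.49, 0.001, 0.001]
ft_force: [-0.2, -0.3, -0.0]
grip_width: 0.0561
```

```bash
python3 -c "
from h import *
to([.643,-.189,.2065],np.deg2rad(58.7))"
```

```text
t 16.35 pos [ 0.6433 -0.1901  0.2107] F [-0.2 -0.3 -0. ] w 0.0561 q6 [-0.45  0.83  1.44 -0.    0.88 -1.48]
shift units(25mm) [ 0.03 -0.03  0.17] turn units(8deg) [ 0.01 -0.    0.  ]
```

Request:
step_arm([
  [-0.3,0.03,0,0.16,0,0,0],
  [-0.3,0,0,0,0,0,0],
  [1,0,0,0,0,0,0],
  [1,0,0,0,0,0,0],
  [1,0,0,0,0,0,0],
  [1,0,0,0,0,0,0],
  [1,0,0,0,0,0,0],
  [1,0,0,0,0,0,0],
  [1,0,0,0,0,0,0],
  [1,0,0,0,0,0,0],
])

```text
time: 17.35
position: [0.6433, -0.1894, 0.2055]
tool_rot: [0.871, 0.49, -0.0, 0.0]
ft_force: [0.7, -0.5, -0.6]
grip_width: 0.0337
```

Request:
step_arm([
  [1,0,0,-0.1,0,0,0],
  [1,0,0,-0.2,0,0,0],
  [1,0,0,-0.3,0,0,0],
  [1,0,0,-0.5,0,0,0],
  [1,0,0,-0.7,0,0,0],
  [1,0,0,-1,0,0,0],
  [1,0,0,-1,0,0,0],
  [1,0,0,-1,0,0,0],
  [1,0,0,-1,0,0,0],
  [1,0,0,-0.4,0,0,0],
])

```text
time: 18.35
position: [0.6439, -0.1895, 0.3647]
tool_rot: [0.871, 0.49, 0.002, 0.003]
ft_force: [0.6, -0.3, -0.2]
grip_width: 0.0341
```

```bash
python3 -c "
from h import *
T=C+X*-.015+Y*.065
print(T)
to([T[0],T[1],.36],A)
snap('scene','s4');snap('wrist','w4')
im=np.hstack([load('s4')[0][80:330,100:400],load('w4')[0][80:330,100:400]])
cv2.imwrite('pics/sw4.png',im[:,:,::-1])"
```

```text
[0.44887851 0.10132881 0.        ]
t 18.35 pos [ 0.6439 -0.1895  0.3647] F [ 0.6 -0.3 -0.2] w 0.0341 q6 [-0.45  0.63  1.35  0.    1.15 -1.48]
shift units(25mm) [  5.9  -12.7    0.11] turn units(8deg) [ 0.05 -0.   -1.33]
```

View pics/sw4.png

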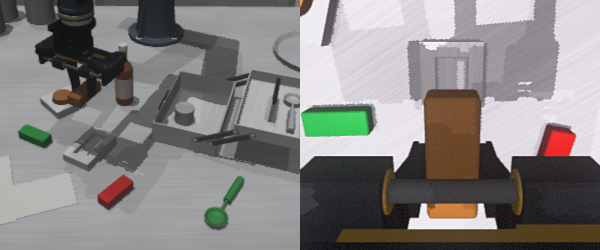

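The block is gripped (34 mm) and held level and clear of the mould. Now carrying it over to the compartment.

Request:
step_arm([
  [1,0,0,-0.7,0,0,-0.5],
  [1,0,0,-0.3,0,0,-0.5],
  [1,0,0,0,0,0,-0.33],
  [1,0.3,-0.4,0,0,0,0],
  [1,0.6,-0.85,0,0,0,0],
  [1,0.7,-1,0,0,0,0],
  [1,0.7,-1,0,0,0,0],
  [1,0.7,-1,0,0,0,0],
  [1,0.7,-1,0,0,0,0],
  [1,0.7,-1,0,0,0,0],
])

```text
time: 19.45
position: [0.5338, -0.0296, 0.3843]
tool_rot: [0.823, 0.569, -0.001, -0.001]
ft_force: [0.6, -0.2, -1.5]
grip_width: 0.0335
```

Request:
step_arm([
  [1,0.7,-1,0,0,0,0],
  [1,0.7,-1,0,0,0,0],
  [1,0.7,-1,0,0,0,0],
  [1,0.7,-1,0,0,0,0],
  [1,0.5,-0.7,0,0,0,0],
  [1,0.3,-0.4,0,0,0,0],
  [1,0,0,0,0,0,0],
  [1,0,0,0,0,0,0],
  [1,0,0,0,0,0,0],
  [1,0,0,0,0,0,0],
])

```text
time: 20.45
position: [0.4489, 0.0971, 0.3854]
tool_rot: [0.823, 0.569, 0.0, 0.0]
ft_force: [0.1, 0.5, -0.3]
grip_width: 0.0337
```

```bash
python3 -c "
from h import *
T=C+X*-.015+Y*.065
to([T[0],T[1],.1985],A)
snap('wrist','w5')"
```

```text
t 20.45 pos [0.4489 0.0971 0.3854] F [ 0.1  0.5 -0.3] w 0.0337 q6 [-0.03  0.34  1.86 -0.    0.95 -1.24]
shift units(25mm) [ 0.16 -0.06  7.48] turn units(8deg) [ 0.    0.   -0.01]
```

View pics/w5.png

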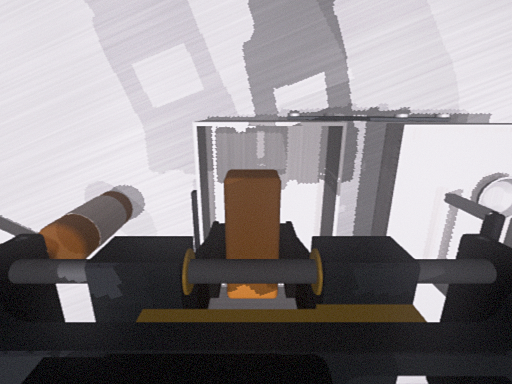

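Request:
step_arm([
  [1,0.16,-0.06,0.5,0,0,0],
  [1,0,0,0.9,0,0,0],
  [1,0,0,1,0,0,0],
  [1,0,0,1,0,0,0],
  [1,0,0,1,0,0,0],
  [1,0,0,1,0,0,0],
  [1,0,0,0.8,0,0,0],
  [1,0,0,0.5,0,0,0],
  [1,0,0,0.2,0,0,0],
  [1,0,0,0,0,0,0],
])

```text
time: 21.5
position: [0.4485, 0.1017, 0.2124]
tool_rot: [0.822, 0.569, -0.0, -0.0]
ft_force: [-0.1, 0.3, 0.3]
grip_width: 0.0335
```

```bash
python3 -c "
from h import *
T=C+X*-.015+Y*.065
to([T[0],T[1],.1985],A)"
```

```text
t 21.5 pos [0.4485 0.1017 0.2124] F [-0.1  0.3  0.3] w 0.0335 q6 [-0.02  0.67  1.99 -0.    0.49 -1.23]
shift units(25mm) [-0.01  0.02  0.56] turn units(8deg) [-0.01  0.   -0.01]
```

Now a slow final descent.

Request:
step_arm([
  [1,0,0,0.1,0,0,0],
  [1,0,0,0.1,0,0,0],
  [1,0,0,0.1,0,0,0],
  [1,0,0,0.06,0,0,0],
  [1,0,0,0.04,0,0,0],
  [1,0,0,0.04,0,0,0],
  [1,0,0,0.04,0,0,0],
  [1,0,0,0,0,0,0],
  [1,0,0,0,0,0,0],
  [1,0,0,0,0,0,0],
])

```text
time: 22.5
position: [0.4482, 0.1021, 0.201]
tool_rot: [0.822, 0.569, 0.0, 0.0]
ft_force: [-0.4, -0.5, -1.2]
grip_width: 0.0339
```

```bash
python3 -c "
from h import *
T=C+X*-.015+Y*.065
to([T[0],T[1],.1985],A)"
```

```text
t 22.5 pos [0.4482 0.1021 0.201 ] F [-0.4 -0.5 -1.2] w 0.0339 q6 [-0.02  0.69  1.99  0.    0.46 -1.23]
shift units(25mm) [-0.02  0.04  0.1 ] turn units(8deg) [ 0. -0. -0.]
```

Request:
step_arm([
  [1,0,0,0.03,0,0,0],
  [1,0,0,0.03,0,0,0],
  [1,0,0,0.02,0,0,0],
  [1,0,0,0.02,0,0,0],
  [1,0,0,0,0,0,0],
  [1,0,0,0,0,0,0],
  [1,0,0,0,0,0,0],
  [1,0,0,0,0,0,0],
  [1,0,0,0,0,0,0],
  [1,0,0,0,0,0,0],
])

```text
time: 23.5
position: [0.4482, 0.1021, 0.1985]
tool_rot: [0.822, 0.569, 0.0, -0.0]
ft_force: [-0.8, -0.5, -1.0]
grip_width: 0.0339
```

Request:
step_arm([
  [1,0,0,0.02,0,0,0],
  [1,0,0,0.02,0,0,0],
  [1,0,0,0.02,0,0,0],
  [1,0,0,0,0,0,0],
  [1,0,0,0,0,0,0],
  [1,0,0,0,0,0,0],
  [1,0,0,0,0,0,0],
  [1,0,0,0,0,0,0],
  [1,0,0,0,0,0,0],
  [1,0,0,0,0,0,0],
])

```text
time: 24.5
position: [0.448, 0.1021, 0.1984]
tool_rot: [0.822, 0.569, 0.0, 0.0]
ft_force: [-1.6, -1.3, 16.1]
grip_width: 0.0337
```

Contact. I'll ease off about 1 mm, release and rise.

Request:
step_arm([
  [1,0,0,-0.05,0,0,0],
  [1,0,0,0,0,0,0],
  [-0.3,0,0,0,0,0,0],
  [-0.3,0,0,0,0,0,0],
  [-0.3,0,0,0,0,0,0],
  [-0.3,0,0,0,0,0,0],
  [-0.3,0,0,-0.2,0,0,0],
  [-0.3,0,0,-0.6,0,0,0],
  [-0.3,0,0,-1,0,0,0],
  [-0.3,0,0,-1,0,0,0],
])

```text
time: 25.5
position: [0.4479, 0.1021, 0.2689]
tool_rot: [0.822, 0.569, -0.001, -0.0]
ft_force: [0.6, 0.4, -0.4]
grip_width: 0.0564
```

Request:
step_arm([
  [-0.3,0,0,-1,0,0,0],
  [-0.3,0,0,-1,0,0,0],
  [-0.3,0,0,-1,0,0,0],
  [-0.3,0,0,-1,0,0,0],
  [-0.3,0,0,-1,0,0,0],
  [-0.3,0,0,0,0,0,0],
  [-0.3,0,0,0,0,0,0],
  [-0.3,0,0,0,0,0,0],
  [-0.3,0,0,0,0,0,0],
  [-0.3,0,0,0,0,0,0],
])

```text
time: 26.5
position: [0.448, 0.1021, 0.3923]
tool_rot: [0.822, 0.569, -0.001, -0.001]
ft_force: [0.1, 0.7, -0.3]
grip_width: 0.0567
```

```bash
python3 -c "
from h import *
to(hand(2.27)+[-.002,.001,.1],A)
snap('scene','s6');snap('wrist','w6')
im,d,P=load('s6')
z=P[...,2];hsv=cv2.cvtColor(im,cv2.COLOR_RGB2HSV)
p=P-C;cx=p@X;cy=p@Y
m=(abs(cx)<.08)&(abs(cy)<.125)&(hsv[...,0]<18)&(hsv[...,1]>90)&(z>.0)&(d>0)
print(m.sum(),'cx',np.percentile(cx[m],[2,50,98]),'cy',np.percentile(cy[m],[2,50,98]),'z',np.percentile(z[m],[2,50,90,98]))
t=(abs(cx)<.07)&(abs(cy)<.1)&(z>.042)&(z<.052)&~m&(d>0);print('tin',t.sum(),cx[t].mean(),cy[t].mean())
cv2.imwrite('pics/s6z.png',cv2.resize(im[120:260,220:430],None,fx=3.5,fy=3.5)[:,:,::-1])"
```

```text
t 26.5 pos [0.448  0.1021 0.3923] F [ 0.1  0.7 -0.3] w 0.0567 q6 [-0.02  0.33  1.85  0.    0.97 -1.23]
shift units(25mm) [ 8.54  2.55 -0.57] turn units(8deg) [-0.02  0.01 -0.  ]
197 cx [-0.02881449 -0.01076126  0.00141327] cy [0.02392968 0.05831947 0.10046818] z [0.01318584 0.0288802  0.03102098 0.30991938]
tin 209 -0.027926259398533652 -0.02458601871134585
```

View pics/s6z.png

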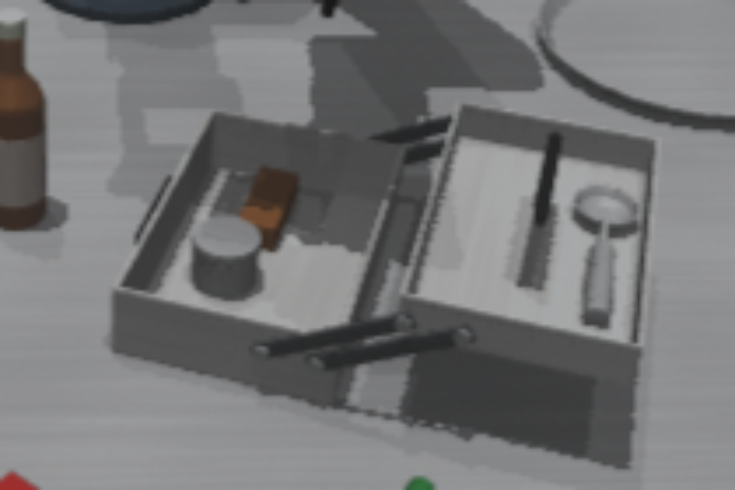

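View pics/w6.png

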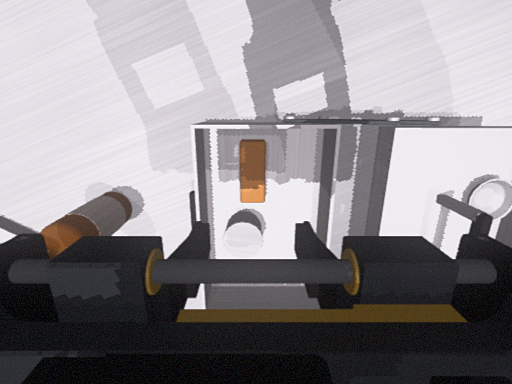

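The block lies flat beside the tin (wrist view (252,170)), clear of the tin and the walls, and the tin hasn't shifted. Back to the handle.

Request:
step_arm([
  [-0.3,0.5,0.1,-0.5,0,0,0],
  [-0.3,1,0.3,0,0,0,0],
  [-0.3,1,0.3,0,0,0,0],
  [-0.3,1,0.3,0,0,0,0],
  [-0.3,1,0.3,0,0,0,0],
  [-0.3,1,0.3,0,0,0,0],
  [-0.3,1,0.3,0,0,0,0],
  [-0.3,1,0.3,0,0,0,0],
  [-0.3,0.7,0.3,0,0,0,0],
  [-0.3,0.3,0,0,0,0,0],
])

```text
time: 27.6
position: [0.5826, 0.28, 0.405]
tool_rot: [0.822, 0.569, 0.0, 0.0]
ft_force: [0.5, -1.1, -0.5]
grip_width: 0.0566
```

```bash
python3 -c "
from h import *
to([.583,.2794,.3059],A)"
```

```text
t 27.6 pos [0.5826 0.28   0.405 ] F [ 0.5 -1.1 -0.5] w 0.0566 q6 [ 0.28  0.56  1.38  0.    1.21 -0.94]
shift units(25mm) [-0.02  0.02  3.96] turn units(8deg) [ 0. -0.  0.]
```

Request:
step_arm([
  [-0.3,0,0,0.5,0,0,0],
  [-0.3,0,0,1,0,0,0],
  [-0.3,0,0,1,0,0,0],
  [-0.3,0,0,0.8,0,0,0],
  [-0.3,0,0,0.5,0,0,0],
  [-0.3,0,0,0.15,0,0,0],
  [-0.3,0,0,0,0,0,0],
  [-0.3,0,0,0,0,0,0],
  [-0.3,0,0,0,0,0,0],
  [-0.3,0,0,0,0,0,0],
])

```text
time: 28.6
position: [0.5818, 0.2791, 0.308]
tool_rot: [0.822, 0.569, 0.001, 0.0]
ft_force: [0.2, -0.4, -0.3]
grip_width: 0.0567
```

```bash
python3 -c "
from h import *
to([.583,.2794,.3059],A)"
```

```text
t 28.6 pos [0.5818 0.2791 0.308 ] F [ 0.2 -0.4 -0.3] w 0.0567 q6 [ 0.27  0.67  1.46  0.    1.01 -0.94]
shift units(25mm) [0.03 0.04 0.09] turn units(8deg) [ 0.01 -0.01 -0.  ]
```

Request:
step_arm([
  [-0.3,0.03,0.04,0.08,0,0,0],
  [-0.3,0,0,0,0,0,0],
  [1,0,0,0,0,0,0],
  [1,0,0,0,0,0,0],
  [1,0,0,0,0,0,0],
  [1,0,0,0,0,0,0],
  [1,0,0,0,0,0,0],
  [1,0,0,0,0,0,0],
  [1,0,0,0,0,0,0],
  [1,0,0,0,0,0,0],
])

```text
time: 29.6
position: [0.5828, 0.2794, 0.305]
tool_rot: [0.822, 0.569, 0.0, -0.0]
ft_force: [-0.1, 0.5, -0.4]
grip_width: 0.0097
```

```bash
python3 -c "
from h import *
to(hand(2.27),A)"
```

```text
t 29.6 pos [0.5828 0.2794 0.305 ] F [-0.1  0.5 -0.4] w 0.0097 q6 [ 0.27  0.67  1.46  0.    1.01 -0.94]
shift units(25mm) [-0.    0.09 -0.05] turn units(8deg) [ 0. -0. -0.]
```

Request:
step_arm([
  [1,-0.01,0,-0.01,0,0,0],
  [1,-0.01,0,-0.02,0,0,0],
  [1,-0.03,0,-0.05,0,0,0],
  [1,-0.04,0,-0.06,0,0,0],
  [1,-0.05,0,-0.09,0,0,0],
  [1,-0.08,0,-0.11,0,0,0],
  [1,-0.1,0,-0.13,0,0,0],
  [1,-0.12,0,-0.16,0,0,0],
  [1,-0.15,0,-0.17,0,0,0],
  [1,-0.18,0,-0.18,0,0,0],
])

```text
time: 30.6
position: [0.5758, 0.261, 0.33]
tool_rot: [0.822, 0.569, 0.0, 0.0]
ft_force: [2.1, 2.4, -4.4]
grip_width: 0.0095
```

Request:
step_arm([
  [1,-0.21,0,-0.19,0,0,0],
  [1,-0.24,0,-0.19,0,0,0],
  [1,-0.28,0,-0.19,0,0,0],
  [1,-0.31,0,-0.17,0,0,0],
  [1,-0.35,0,-0.16,0,0,0],
  [1,-0.37,0,-0.13,0,0,0],
  [1,-0.4,0,-0.1,0,0,0],
  [1,-0.41,0,-0.07,0,0,0],
  [1,-0.43,0,-0.03,0,0,0],
  [1,-0.43,0,0.02,0,0,0],
])

```text
time: 31.6
position: [0.5453, 0.18, 0.3595]
tool_rot: [0.822, 0.569, -0.0, -0.0]
ft_force: [2.0, 1.4, -7.2]
grip_width: 0.0095
```

```bash
python3 -c "
from h import *
to(hand(1.135),A)"
```

```text
t 31.6 pos [0.5453 0.18   0.3595] F [ 2.   1.4 -7.2] w 0.0095 q6 [ 0.12  0.52  1.61 -0.    1.02 -1.09]
shift units(25mm) [ 0.05  0.1  -0.06] turn units(8deg) [-0.  0. -0.]
```

Request:
step_arm([
  [1,-0.42,0,0.06,0,0,0],
  [1,-0.42,0,0.1,0,0,0],
  [1,-0.39,0,0.13,0,0,0],
  [1,-0.38,0,0.17,0,0,0],
  [1,-0.34,0,0.2,0,0,0],
  [1,-0.31,0,0.21,0,0,0],
  [1,-0.28,0,0.23,0,0,0],
  [1,-0.24,0,0.23,0,0,0],
  [1,-0.21,0,0.23,0,0,0],
  [1,-0.18,0,0.23,0,0,0],
])

```text
time: 32.6
position: [0.5177, 0.1067, 0.3145]
tool_rot: [0.822, 0.569, 0.0, -0.0]
ft_force: [1.2, 3.7, -7.3]
grip_width: 0.0099
```

Request:
step_arm([
  [1,-0.14,0,0.21,0,0,0],
  [1,-0.12,0,0.19,0,0,0],
  [1,-0.09,0,0.17,0,0,0],
  [1,-0.08,0,0.15,0,0,0],
  [1,-0.05,0,0.12,0,0,0],
  [1,-0.04,0,0.1,0,0,0],
  [1,-0.03,0,0.07,0,0,0],
  [1,-0.02,0,0.05,0,0,0],
  [1,0,0,0,0,0,0],
  [1,0,0,0,0,0,0],
])

```text
time: 33.6
position: [0.5128, 0.0937, 0.2883]
tool_rot: [0.822, 0.569, -0.0, -0.0]
ft_force: [1.2, 6.0, -8.2]
grip_width: 0.0099
```

```bash
python3 -c "
from h import *
to(hand(0),A)"
```

```text
t 33.6 pos [0.5128 0.0937 0.2883] F [ 1.2  6.  -8.2] w 0.0099 q6 [-0.03  0.57  1.8   0.    0.78 -1.25]
shift units(25mm) [-0.01  0.1  -0.03] turn units(8deg) [-0. -0. -0.]
```

Request:
step_arm([
  [1,0,0,0.01,0,0,0],
  [1,0,0,0.01,0,0,0],
  [1,-0.01,0,0.01,0,0,0],
  [1,0,0,0.01,0,0,0],
  [1,0,0,0,0,0,0],
  [1,0,0,0,0,0,0],
  [1,0,0,0,0,0,0],
  [1,0,0,0,0,0,0],
  [1,0,0,0,0,0,0],
  [1,0,0,0,0,0,0],
])

```text
time: 34.6
position: [0.5127, 0.0934, 0.2876]
tool_rot: [0.822, 0.569, 0.0, -0.0]
ft_force: [-0.6, 5.8, -4.8]
grip_width: 0.0099
```

Request:
step_arm([
  [1,0,0,0.01,0,0,0],
  [1,0,0,0.01,0,0,0],
  [1,-0.01,0,0.01,0,0,0],
  [1,0,0,0.01,0,0,0],
  [1,0,0,0,0,0,0],
  [1,0,0,0,0,0,0],
  [1,0,0,0,0,0,0],
  [1,0,0,0,0,0,0],
  [1,0,0,0,0,0,0],
  [1,0,0,0,0,0,0],
])

```text
time: 35.6
position: [0.5126, 0.0934, 0.2876]
tool_rot: [0.822, 0.569, 0.0, -0.0]
ft_force: [-0.8, 6.2, 0.4]
grip_width: 0.0098
```

Request:
step_arm([
  [1,0,0,0.02,0,0,0],
  [1,0,0,0.02,0,0,0],
  [1,0,0,0.01,0,0,0],
  [1,0,0,0,0,0,0],
  [1,0,0,0,0,0,0],
  [1,0,0,0,0,0,0],
  [1,0,0,0,0,0,0],
  [1,0,0,0,0,0,0],
  [1,0,0,0,0,0,0],
  [1,0,0,0,0,0,0],
])

```text
time: 36.6
position: [0.5125, 0.0934, 0.2874]
tool_rot: [0.822, 0.569, 0.001, 0.0]
ft_force: [-3.2, 5.0, 8.7]
grip_width: 0.0098
```

The tray is firmly on its stop: it moved 0.2 mm while the force rose to 9 N. Releasing and rising.

Request:
step_arm([
  [1,0,0,-0.03,0,0,0],
  [-0.3,0,0,0,0,0,0],
  [-0.3,0,0,0,0,0,0],
  [-0.3,0,0,0,0,0,0],
  [-0.3,0,0,0,0,0,0],
  [-0.3,0,0,0,0,0,0],
  [-0.3,0,0,-0.3,0,0,0],
  [-0.3,0,0,-0.7,0,0,0],
  [-0.3,0,0,-1,0,0,0],
  [-0.3,0,0,-1,0,0,0],
])

```text
time: 37.6
position: [0.5125, 0.093, 0.3619]
tool_rot: [0.822, 0.569, -0.0, -0.0]
ft_force: [0.2, 0.3, 0.3]
grip_width: 0.0564
```

Request:
step_arm([
  [-0.3,0,0,-1,0,0,0],
  [-0.3,0,0,-1,0,0,0],
  [-0.3,0,0,-1,0,0,0],
  [-0.3,0,0,-0.5,0,0,0],
  [-0.3,0,0,0,0,0,0],
  [-0.3,0,0,0,0,0,0],
  [-0.3,0,0,0,0,0,0],
  [-0.3,0,0,0,0,0,0],
  [-0.3,0,0,0,0,0,0],
  [-0.3,0,0,0,0,0,0],
])

```text
time: 38.6
position: [0.5126, 0.093, 0.448]
tool_rot: [0.822, 0.569, -0.0, -0.0]
ft_force: [-0.0, 0.8, 0.1]
grip_width: 0.0565
```

```bash
python3 -c "
from h import *
to(hand(0),A)
snap('scene','s9');snap('wrist','w9')
im0,d0,P0=load('s0')
im,d,P=load('s9')
for n,Q in(('before',P0),('after',P)):
    p=Q-C;cx=p@X;cy=p@Y;z=Q[...,2]
    m=(abs(cx)<.072)&(abs(cy)<.122)&(z>.055)&(z<.08)
    print(n,m.sum(),np.median(z[m]))
    h=(abs(cx)<.04)&(abs(cy)<.08)&(z>.117)&(z<.14);print(h.sum(),cx[h].mean(),cy[h].mean(),z[h].mean())
df=np.abs(im.astype(int)-im0).max(-1)
cv2.imwrite('pics/s9z.png',np.vstack([cv2.resize(a[100:260,120:360],None,fx=2.4,fy=1.8)[:,:,::-1] for a in (im0,im)]))
im,d,P=load('w9')
m=np.zeros(d.shape,bool);m[:260]=1
m&=(d>0)&(P[...,2]>.118)&(P[...,2]<.145)&(np.hypot(P[...,0]-.514,P[...,1]-.092)<.07)
p=P[m];print('handle',cv2.minAreaRect(p[:,:2].astype(np.float32)),np.median(p[:,2]))
"
```

```text
t 38.6 pos [0.5126 0.093  0.448 ] F [-0.   0.8  0.1] w 0.0565 q6 [-0.04  0.34  1.64  0.    1.17 -1.25]
shift units(25mm) [0.02 0.1  6.36] turn units(8deg) [-0.01  0.   -0.  ]
before 2008 0.06562034965711344
123 0.00021966600488698 -0.008615813524941689 0.1287150294776684
after 2004 0.06563714463097547
122 0.0002994873313836453 -0.008878015314748687 0.12870012756744892
handle ((0.5139914155006409, 0.09223277121782303), (0.009735765866935253, 0.10921017080545425), 69.44873046875) 0.13122986791796248
```

View pics/s9z.png

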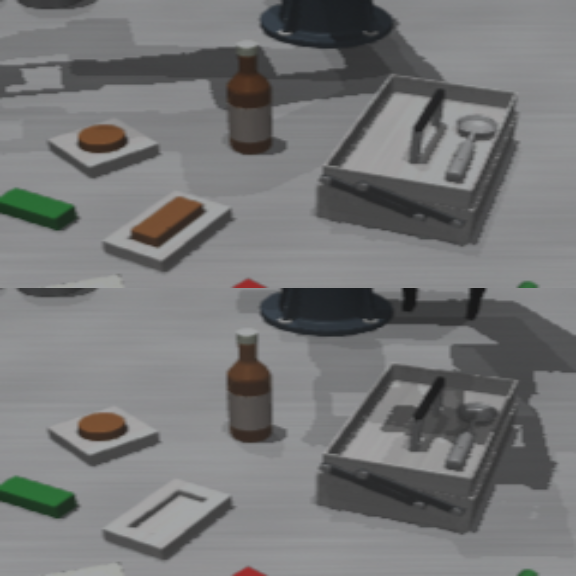

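The before and after crops match: tray shut, spoon in place, bottle and disc unmoved, mould empty. Handing in.

```bash
python3 -c "
from h import *
print(robot.hand_in())"
```

```text
the job is handed in; nothing more can be done
None
```

The job is done and handed in at about 39 s of the 72 s allowed.

- **Opening the tray:** I swung the tray open by its handle and set it on the rear stop before letting go. It stayed there by itself, with the spoon still in it.
- **Placing the block:** I lifted the oblong block out of its mould and set it on the compartment floor, same face up. Contact peaked at a reading of about 16 N before I released it. It lies flat, about 20 mm clear of the tin.
- **Closing the tray:** I lowered the tray until it stopped moving. A light push to about 9 N then moved it only 0.2 mm, which confirmed it was fully home.

**Last checks:** The tray floor and handle heights match the pictures from before the job to within 0.1 mm. The spoon is in the tray, and the bottle and disc look unmoved. While the tray was open, the tin read within about 3 mm of its earlier position, from two different cameras. The block and tin can't be seen now that the tray is shut. No check failed.

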